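# Take the water temperature of the bath sample through the jug's probe port

## Task

Take the probe thermometer up off its hook and lower its stem upright through the round probe port in the sample jug's lid until about half of the stem is below the port's mouth, never letting the thermometer touch the port, the lid or the jug, as that would spoil the reading. Finish while still holding it there, motionless, upright and centred in the port, the jug and the other things on the counter left where they stood.

Things in the scene. Friction and masses are not known exactly. Their poses are not given: they have to be found in the camera images.
- thermometer: probe thermometer, 200 mm long, about 0.11 kg. Origin: lower tip of the stem, on its axis; z up along the stem (vertical within 3 degrees as it hangs). Steel stem: 6 mm diameter, z 0 to 120 mm. White handle: block 20 mm thick (x) by 24 mm wide (y), z 120 to 200 mm, centred on the stem's axis, display on its -x face, belt clip on +x; its flat +y and -y sides are free to be pinched from above
- stem_middle (a point): point on the stem's axis half way along the stem, 60 mm above its tip (thermometer frame 0, 0, 60 mm)
- handle (a point): grip point on the thermometer's axis in its handle, 165 mm above the stem's tip, 35 mm below the handle's top; axes as the thermometer's
- clip (a point): inner top of the belt clip behind the handle's +x face (thermometer frame 13, 0, 178 mm). The steel clip is 16 mm wide: a web at z 178 to 181 mm reaches back to x = 18.5 mm, and a leg hangs from it down to z 151 mm; the slot between leg and handle is 6 mm. The web rests on the top edge of the hook's lip, which stands in the slot
- hook_stand: steel stand fixed to the counter: foot plate 110 by 100 by 8 mm, post 12 by 14 mm, 179 mm high, 52 mm to +x of the origin; from it a flat J hook, 14 mm wide, reaches to -x and ends in an upturned lip. Origin: on the counter, below the axis of the hanging thermometer; z up. The thermometer hangs on the -x side of the lip, its axes along the stand's, its tip 35 mm above the counter
- hook_lip (a point): middle of the top edge of the hook's upturned lip, 213 mm above the counter, 12 mm to +x of the stand's origin. The lip is 4 mm thick (x), 14 mm wide and rises 34 mm above the hook's arm; the clip comes clear of it once the thermometer is lifted straight up more than 27 mm
- jug: closed sample jug standing loose, 1.4 kg: steel body 112 mm in diameter, black lid 116 mm, lid top at 120 mm, black strap handle at +x out to 97 mm from the axis. Origin: centre of its underside, z up. On the lid a black knob at the centre, 26 mm in diameter, top at 140 mm, and the probe port: a light metal collar 30 mm across, 10 mm high, 34 mm to -x of the lid's centre, away from the handle
- port (a point): centre of the probe port's mouth, on top of its collar, 130 mm above the counter. The bore is a straight vertical hole, 20 mm in diameter, 22 mm deep (collar and lid), opening into the hollow jug: its wall is 17 mm from the bore's axis at the nearest, its floor 124 mm below the mouth
- bottle_a: white plastic sample bottle with cap, 56 mm in diameter, 125 mm high, loose; origin at the centre of its underside. To be left alone
- bottle_b: amber glass jar with black cap, 48 mm in diameter, 105 mm high, loose; origin at the centre of its underside. To be left alone
- comparator: grey water-test comparator block, 34 by 90 mm and 74 mm high with its two vial caps, loose; origin at the centre of its underside. To be left alone
Not all that is in view belongs to the job. Of the things that look like the thermometer, the middle-sized one is meant.

How it is judged:
By the outcome, as a careful person would: the job done as asked, in the order asked, and still so for the second after the job is handed in, while the arm keeps its last pose, push and grip.
It also fails if it takes over 56 s, if anything falls off the work surface, if the arm or the gripper's body presses on something with over 40 N, if the wrist force passes 120 N, or if a joint passes its speed limit or range.

## Robot

A 6-joint arm with a two-finger parallel gripper is mounted at the origin on the work surface. World frame = base frame: x ahead of the robot, y to its left, z up, the work surface at z = 0. Lengths are in m, angles in rad, forces in N, time in s.
With the tool pointing down it reaches from about 0.425 to 0.95 m from the base axis. Payload 3.5 kg.
Tool frame: the origin (TCP) lies on the centre line of the jaws, within the pads' length; the fingertips stand 17 mm ahead of it and the grasp point (between the pads) lies 2 mm behind it; z points along the fingers, y is the line along which they close (so a half turn about z gives the same grasp; the last joint's range is limited). The gripper opens to 85 mm and grips with 20 to 120 N. Pads are 22 mm wide; open, the fingers measure 114 mm over their backs; the gripper's body (76 mm by 85 mm) begins 54 mm behind the grasp point. The pads swing forward as they close: fully open they stand 13 mm farther back than shut.
Start: joints at [-1.275, 0.286, 1.577, -0, 1.279, -0.15], TCP at [0.291, -0.609, 0.248] pointing down, gripper open.
Joint ranges: [-2.77, 2.77], [-0.9, 2.22], [0.21, 2.48], [-1.53, 4.67], [0.24, 2.81], [-2.84, 2.84]. Speed limits (rad/s): [2.79, 2.79, 3.14, 3.14, 3.14, 3.14].

## Interface

Orientations are given as a unit quaternion [x, y, z, w].
In Python, from plant import ctrl gives the robot as it stands. The module is installed in compiled form; this text tells all that it offers.
- The arm moves only by the tool drive_tool, never from a script. Its argument "moves" is a list of rows, each a list of 3 entries, a list of its own where there are three numbers: the turn, a rotation vector about the tool's x, y, z in rad, then the shift along the tool's x, y, z in m, then the finger opening in m, from 0 to 0.0854. A call has 1 to 5 rows; each row shifts and turns the commanded pose from where the row before left it, along the tool's axes as they then stand; what a row does not reach is not made up. A row lasts 1/8 s, in which the tool goes at most 62.5 mm and 10.7 degrees, less where a joint would pass 70% of its speed; a pose out of reach is approached as far as the arm can. A call with a gripper value outside its range is refused whole. The fingers move at their own pace and stop on an object; "grip_force" is the grip in N (left out, the last holds). Time passes only in rows, so rows that do not move let the fingers close. It gives the time, the measured TCP pose, the force, the opening and the grip force at its end, in the units of the state.
- ctrl.get_state(): the state, without advancing time (a new reading comes with each control period).
- ctrl.read_camera(name): name is "scene" or "top" or "wrist"; returns a dict with "image" (384x512x3 uint8, red, green, blue), "fx", "fy", "cx", "cy" (pixels), "dist" ([k1, k2, p1, p2, k3] as OpenCV has them; the pictures are not rectified), "R" (3x3) and "t" (3): a world point X has camera coordinates R X + t. Camera axes: x right, y down, z forward; pixel columns grow to the right and rows downward; lengths in m; the calibration is good to about 2 mm. A picture is of the moment at which its call begins. There is no depth.
- ctrl.sign_off(): hands the job in; it is judged then, once.
The state is a dict: "time": time; "qpos": joint angles; "dq": joint speeds; "joint_efforts": joint torques, N m; "eef_pos": TCP position; "tcp_rot": TCP orientation; "contact_force": force on the tool from outside, world axes, zero at the start; "wrist_torque": the same for the moment, N m; "opening": opening from 0.0 (shut) to 1.0 (fully open); "finger_force": force on a finger pad.
Only numpy, scipy, OpenCV 4.12 (cv2) and the standard library are available. Lean on these libraries where they do the work, as an engineer would, in place of code of your own. Each camera call takes 0.05 s, during which the arm holds its last target. There are 200 camera calls.

## Working session

There is one attempt and no reset: what is moved stays moved. The work goes in short steps, Python scripts to look and compute and a tool call to move; the robot and the scene stay as the last step left them, time stands still between calls to the robot, and variables do not carry over. Pictures are saved under pics/ and viewed, at most 10 in all, crops included, and the job is handed in when it is done.

Besides the shell and the picture viewer there is one more tool, called by a JSON object that holds its "fn" and its "kwargs". drive_tool: Moves the arm, as the interface text tells. Its arguments: {"type":"object","properties":{"moves":{"type":"array","items":{"type":"array"}},"grip_force":{"type":"number"}},"required":["moves"]}

```bash
mkdir -p pics
cat > h.py <<'E'
import numpy as np, cv2
from plant import ctrl
def K(c): return np.array([[c['fx'],0,c['cx']],[0,c['fy'],c['cy']],[0,0,1.]])
def ray(c,uv):
    p=cv2.undistortPoints(np.array([[uv]],float),K(c),np.array(c['dist'],float)).reshape(2)
    R=np.array(c['R']);t=np.array(c['t']);d=R.T@np.array([p[0],p[1],1]);return -R.T@t,d/np.linalg.norm(d)
def onz(c,uv,z):
    o,d=ray(c,uv);return o+d*(z-o[2])/d[2]
def proj(c,X):
    r,_=cv2.Rodrigues(np.array(c['R'],float));p,_=cv2.projectPoints(np.array(X,float).reshape(-1,1,3),r,np.array(c['t'],float),K(c),np.array(c['dist'],float));return p.reshape(-1,2)
def tri(rays):
    A=0;b=0
    for o,d in rays:
        P=np.eye(3)-np.outer(d,d);A=A+P;b=b+P@o
    return np.linalg.solve(A,b)
def cam(n,save=None):
    c=ctrl.read_camera(n)
    if save: cv2.imwrite('pics/'+save,c['image'][:,:,::-1])
    return c
E
python3 - <<'E'
from h import *
import pickle
ims=[];D={}
for n in('scene','top'):
    c=cam(n,n+'0.png');D[n]=c
    print(n,c['fx'],c['dist'],-np.array(c['R']).T@c['t'],np.array(c['R']).round(2).tolist())
c=cam('wrist','wrist0.png');D['wrist']=c
pickle.dump(D,open('D0.pkl','wb'))
s=ctrl.get_state();print(s)
E
```

```text
scene 349.6027386297951 [-0.00662354  0.          0.          0.          0.        ] [ 1.21275159 -0.33890751  0.74179415] [[0.46, 0.89, -0.02], [0.56, -0.31, -0.77], [-0.69, 0.35, -0.64]]
top 352.1878812710259 [-0.01276715  0.          0.          0.          0.        ] [ 0.3376849  -0.01379574  1.35776248] [[0.07, -1.0, 0.0], [-0.98, -0.07, -0.21], [0.21, 0.01, -0.98]]
{'time': 0.15, 'qpos': array([-1.27497291e+00,  2.87015932e-01,  1.57784181e+00,  2.71628142e-05,
        1.27857272e+00, -1.50023085e-01]), 'dq': array([ 0.00099721, -0.00289553, -0.00490333,  0.0009629 ,  0.00048618,
        0.0001893 ]), 'joint_efforts': array([-3.05789235e-04, -4.06608009e+01, -2.93138963e+01, -2.25617791e-04,
        3.98917604e-03, -1.82481494e-05]), 'eef_pos': array([ 0.29095349, -0.60855005,  0.24722845]), 'tcp_rot': array([ 9.75255797e-01,  2.21077558e-01, -5.39616494e-05, -9.17413273e-04]), 'contact_force': array([ 0.14198671, -0.42544822, -0.68722235]), 'wrist_torque': array([0.04782291, 0.03084502, 0.04872391]), 'finger_force': 0.0, 'opening': 1.0024629591963863}
```

```bash
cd pics; python3 -c "
import cv2
for n in('scene0','top0'):
    cv2.imwrite(n+'b.png',cv2.resize(cv2.imread(n+'.png'),(800,600),interpolation=cv2.INTER_CUBIC))"
```

```text
(no output)
```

View pics/scene0b.png

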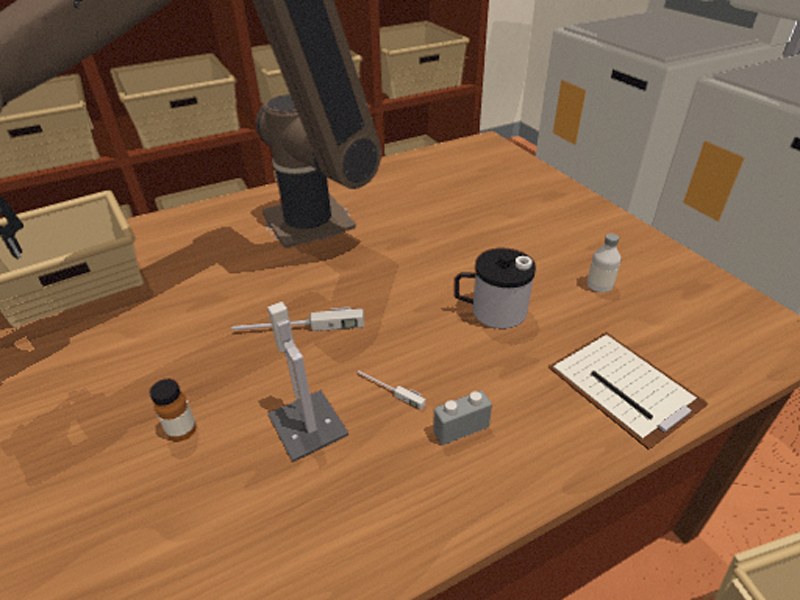

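View pics/top0b.png

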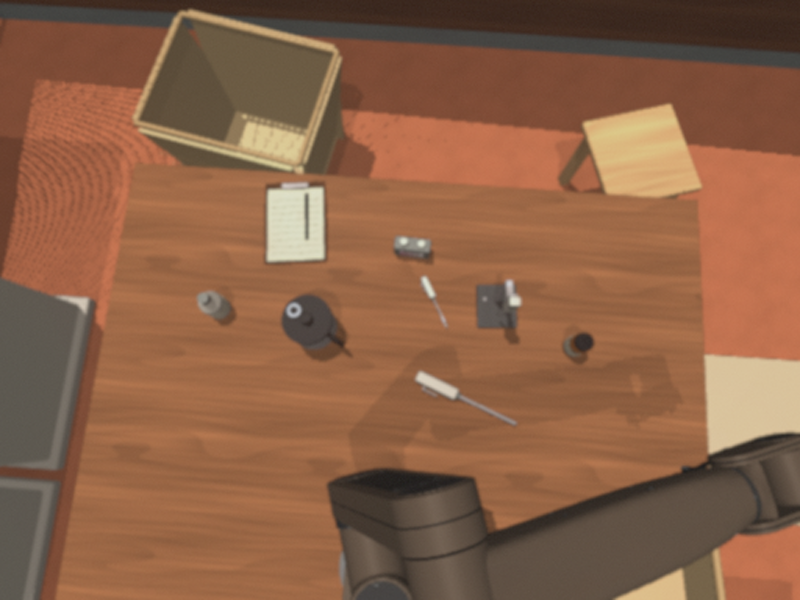

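The scene view shows the hook stand at about (300,430) with the thermometer behind its post at (280,320), and the jug at (502,290) with its port at (523,262). In the top view the stand is at (500,305), the jug at (308,320) and the port at (294,311). Next I'll zoom in on the stand.

Run:
```python
from h import *
import pickle
D=pickle.load(open('D0.pkl','rb'))
a=D['scene']['image'][180:300,150:240,::-1];b=D['top']['image'][170:220,295:345,::-1]
a=cv2.resize(a,None,fx=5,fy=5,interpolation=cv2.INTER_CUBIC);b=cv2.resize(b,(350,350),interpolation=cv2.INTER_CUBIC)
o=np.zeros((600,800,3),np.uint8);o[:600,:450]=a;o[:350,450:]=b;cv2.imwrite('pics/crop1.png',o)
s=1/1.5625
t=D['top'];c=D['scene']
print('port top',onz(t,(294*s,311*s),.13),'scene',onz(c,(523*s,262*s),.13))
print('lid',onz(t,(308*s,320*s),.12))
print('amber',onz(t,(582*s,343*s),.105),'foot',onz(t,(496*s,306*s),.008))
print('comp',onz(t,(413*s,246*s),.07))
```

```text
port top [0.55435929 0.25054043 0.13      ] scene [0.56288182 0.24694577 0.13      ]
lid [0.53758498 0.21848396 0.12      ]
amber [ 0.53076544 -0.41084992  0.105     ] foot [ 0.62404503 -0.2259879   0.008     ]
comp [ 0.74619678 -0.00851735  0.07      ]
```

View pics/crop1.png

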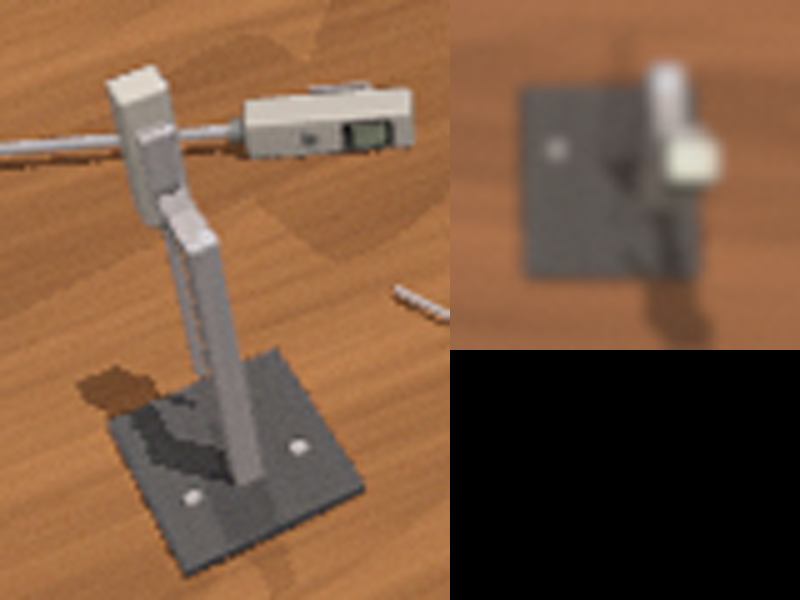

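The thermometer hangs on the near (-x) side of the post, so the stand's x is close to world x. The handle's top face is at about (177.6,197.4) in the raw scene picture and (329.6,193) in top. I'll measure both by masks.

```bash
cat > m.py <<'E'
from h import *
def blob(mask,near,mn=5):
    n,l,s,ce=cv2.connectedComponentsWithStats(mask.astype(np.uint8),connectivity=8)
    k=[i for i in range(1,n) if s[i,4]>=mn]
    i=min(k,key=lambda i:np.hypot(*(ce[i]-near)));return l==i,s[i],ce[i]
E
python3 - <<'E'
from m import *
import pickle
D=pickle.load(open('D0.pkl','rb'))
t=D['top'];c=D['scene']
def bright(c,th):
    im=c['image'].astype(int);return im.min(2)>th
np.set_printoptions(linewidth=250,precision=4,suppress=True)
print(t['image'].min(2)[184:204,320:338]); 
print(c['image'].min(2)[190:206,168:190])
print('port'); print(t['image'].min(2)[190:208,178:200]);print(c['image'].min(2)[158:178,324:346])
# foot plate
im=t['image'].astype(int);g=(im.max(2)-im.min(2)<25)&(im.max(2)<110)
m,s,ce=blob(g,(316,196),50);print(s,ce)
r=cv2.minAreaRect(cv2.findContours(m.astype(np.uint8),0,2)[0][0]);p=cv2.boxPoints(r);print([onz(t,q,.008) for q in p])
E
```

```text
[[ 77  77  86 111 147 172 177 164 135  98  74  64  65  63  64  64  63  66]
 [ 78  76  81 106 141 166 172 163 135 100  75  68  65  64  65  65  64  64]
 [ 77  76  78 101 134 160 168 160 134 102  79  68  64  64  64  65  65  65]
 [ 77  74  76  98 131 153 162 159 141 117  98  82  69  65  65  64  65  64]
 [ 75  73  78  95 124 146 160 165 159 144 127 104  81  68  65  66  64  64]
 [ 74  74  77  92 112 131 154 171 171 164 152 132 107  82  68  66  67  65]
 [ 73  72  77  87 100 122 156 183 190 185 179 165 140 106  77  67  68  67]
 [ 69  70  77  85  94 121 162 194 203 202 197 187 165 123  86  68  68  68]
 [ 64  65  72  83  90 120 164 197 207 206 202 196 172 131  89  70  70  70]
 [ 55  62  73  79  90 118 162 196 206 205 203 194 172 131  90  72  71  69]
 [ 54  62  74  82  90 111 152 183 191 193 190 185 162 124  87  72  70  71]
 [ 55  65  75  83  88  98 123 146 154 155 154 149 133 105  79  69  69  69]
 [ 59  66  76  84  84  84  89  96 102 101 102 100  94  78  69  69  69  68]
 [ 66  72  76  84  84  78  73  72  73  75  72  71  71  67  67  67  68  69]
 [ 75  74  79  83  82  79  76  76  79  78  72  67 
[... 4809 characters left out ...]
  64  76  77  99  86  74  50  35  37  36  48  73  75  71]
 [ 35  34  30  35  36  40  39  32  27  36  38  49  45  31  34  37  35  38  48  69  72  73]
 [ 31  38  43  37  40  38  37  33  43  37  35  32  40  34  32  34  41  23  52  68  76  70]
 [ 32  30  27  34  38  42  42  24  36  39  39  32  38  30  43  42  39  25  62  72  75  69]
 [ 34  38  38  35  36  42  29  35  38  35  35  32  38  41  37  39  24  15  70  71  73  64]
 [ 30  38  35  34  39  28  33  33  33  37  31  40  38  31  35  29  20  35  67  67  74  74]]
[306 182  24  28 535] [316.3495 196.6056]
[array([ 0.5689, -0.1835,  0.008 ]), array([ 0.6765, -0.179 ,  0.008 ]), array([ 0.6829, -0.2696,  0.008 ]), array([ 0.5751, -0.2726,  0.008 ])]
```

Run:
```python
from m import *
import pickle
D=pickle.load(open('D0.pkl','rb'))
t=D['top'];c=D['scene']
np.set_printoptions(precision=4,suppress=True)
for n,a,b,z in(('handle',(329.1,192.3),(177.1,196.5),.235),('port',(187.6,197.9),(334.6,166.7),.13)):
    X=tri([ray(t,a),ray(c,b)]);print(n,X,onz(t,a,z),onz(c,b,z),proj(t,X),proj(c,X))
for q in((170.7,196),(180.5,192.7),(183.3,197),(174,200)): print(onz(c,q,.235))
```

```text
handle [ 0.5905 -0.2289  0.2333] [ 0.5903 -0.2279  0.235 ] [ 0.5923 -0.23    0.235 ] [[329.323  192.3692]] [[177.4395 196.4821]]
port [0.5578 0.2521 0.1289] [0.5583 0.253  0.13  ] [0.5587 0.2497 0.13  ] [[187.8938 198.112 ]] [[335.0279 166.6141]]
[ 0.5836 -0.2422  0.235 ]
[ 0.5831 -0.219   0.235 ]
[ 0.6008 -0.2182  0.235 ]
[ 0.6007 -0.2398  0.235 ]
```

{"fn": "drive_tool", "kwargs": {"moves": [[[0,0,0.14],[0,0,-0.02],0.085],[[0,0,0.13],[0,0,-0.02],0.085],[[0,0,0.13],[0,0,-0.01],0.085]], "grip_force": 40}}

```text
time: 0.52
eef_pos: [0.2911, -0.6092, 0.2995]
tcp_rot: [1.0, 0.021, 0.0, 0.001]
contact_force: [-0.0, -0.6, 0.2]
opening: 0.999
finger_force: 0.0
```

{"fn": "drive_tool", "kwargs": {"moves": [[[0,0,0],[0.03,-0.036,0],0.085],[[0,0,0],[0.032,-0.037,0],0.085],[[0,0,0],[0.032,-0.037,0],0.085],[[0,0,0],[0.032,-0.037,0],0.085],[[0,0,0],[0.032,-0.037,0],0.085]]}}

```text
time: 1.15
eef_pos: [0.4412, -0.4165, 0.2979]
tcp_rot: [1.0, 0.023, -0.0, -0.0]
contact_force: [0.3, 0.6, 0.7]
opening: 0.996
finger_force: 0.0
```

{"fn": "drive_tool", "kwargs": {"moves": [[[0,0,0],[0.032,-0.037,0],0.085],[[0,0,0],[0.032,-0.037,0],0.085],[[0,0,0],[0.032,-0.037,0],0.085],[[0,0,0],[0.032,-0.036,0],0.085],[[0,0,0],[0.03,-0.034,0],0.085]]}}

```text
time: 1.78
eef_pos: [0.5908, -0.2284, 0.2979]
tcp_rot: [1.0, 0.023, -0.0, -0.0]
contact_force: [0.7, 0.2, 0.2]
opening: 0.998
finger_force: 0.0
```

{"fn": "drive_tool", "kwargs": {"moves": [[[0,0,0],[0,0,0],0.085]]}}

```text
time: 1.9
eef_pos: [0.5912, -0.2273, 0.2978]
tcp_rot: [1.0, 0.025, -0.0, -0.0]
contact_force: [0.6, -1.2, 0.2]
opening: 0.996
finger_force: 0.0
```

Run:
```python
from m import *
import pickle
D={n:cam(n,n+'1.png') for n in('wrist','top','scene')}
pickle.dump(D,open('D1.pkl','wb'))
s=ctrl.get_state();print(s['eef_pos'],s['tcp_rot'],s['qpos'])
c=D['wrist'];print(c['fx'],-np.array(c['R']).T@c['t'],np.array(c['R']).round(3).tolist())
print(proj(c,[[.591,-.229,.235],[.603,-.229,.213]]))
cv2.imwrite('pics/w1.png',cv2.resize(c['image'][:,:,::-1],(800,600)))
```

```text
[ 0.58960474 -0.23031824  0.29795702] [ 9.99740055e-01  2.27956848e-02 -4.23821689e-04  2.19223126e-05] [-5.32308547e-01  1.62005594e-01  1.63276674e+00 -4.96317851e-04
  1.34751760e+00  9.93002524e-01]
307.6395628877946 [ 0.65967073 -0.22341744  0.42320139] [[0.05, -0.999, -0.0], [-0.961, -0.048, 0.273], [-0.273, -0.013, -0.962]]
[[258.50150528 215.41180619]
 [259.07980989 188.75628515]]
```

View pics/w1.png

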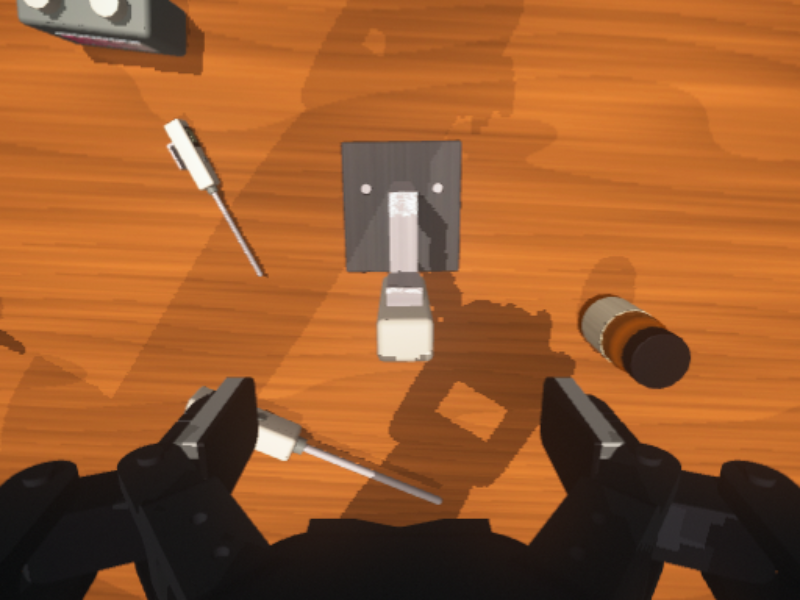

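The wrist view shows the handle's top at (405,340) centred between the pads, which sit at x of about 255 and 540. The foot plate edges line up with the picture axes, so the yaw is right.

Run:
```python
from m import *
import pickle
np.set_printoptions(precision=4,suppress=True)
D=pickle.load(open('D1.pkl','rb'));c=D['wrist'];im=c['image'].astype(int)
m=im.min(2)>165
m,s,ce=blob(m,(259,217),60);print(s,ce)
cn=max(cv2.findContours(m.astype(np.uint8),0,1)[0],key=len);p=cv2.boxPoints(cv2.minAreaRect(cn));print(p)
P=np.array([onz(c,q,.235) for q in p]);print(P,P.mean(0))
R=np.array(c['R'])
# TCP projected
for z in(.298,.235): print('tcp axis',proj(c,[[.5903,-.2290,z]]))
print('pads mid', onz(c,(398/1.5625,380/1.5625),.30))
print(im[:,:,2][205:233:2,238:282])
S=[ctrl.get_state()['eef_pos']];print(S)
```

```text
[242 204  34  27 818] [258.5978 216.3802]
[[242. 204.]
 [275. 204.]
 [275. 230.]
 [242. 230.]]
[[ 0.5982 -0.218   0.235 ]
 [ 0.5993 -0.2392  0.235 ]
 [ 0.5814 -0.2404  0.235 ]
 [ 0.5803 -0.2187  0.235 ]] [ 0.5898 -0.2291  0.235 ]
tcp axis [[259.8491 264.7414]]
tcp axis [[258.4445 216.4242]]
pads mid [ 0.6018 -0.2261  0.3   ]
[[ 55  55  60  95 147 177 188 194 195 195 195 197 197 198 197 197 197 197
  198 197 199 199 199 198 199 199 199 199 199 199 199 199 198 198 198 194
  181 160 116  52  42  42  47  57]
 [ 52  52  72 132 181 198 205 210 210 210 211 211 210 211 212 212 212 211
  212 212 211 212 212 212 211 212 211 213 212 211 212 211 212 212 212 207
  195 179 149  89  40  39  40  40]
 [ 53  55  67 136 189 201 214 222 221 220 221 221 220 221 221 220 220 220
  221 221 221 221 221 221 220 221 221 220 221 221 220 221 220 221 220 215
  199 182 151  89  40  39  38  39]
 [ 56  56  68 132 187 202 213 220 221 221 221 221 221 221 220 220 220 220
  220 219 220 219 220 220 219 220 220 219 220 220 219 220 219 220 220 214
  199 182 152  88  40  41  42  40]
 [ 57  57  66 130 186 202 211 218 220 219
[... 1126 characters left out ...]
 213
  213 213 213 212 212 213 212 212 212 211 211 212 211 214 213 213 212 217
  216 180 111  63  36  37  38  37]
 [ 54  54  54  74 103 114 164 210 212 211 211 211 212 212 211 211 212 212
  211 212 212 211 211 212 212 211 212 211 212 211 181 123 123 123 139 154
  146 137 112  63  37  37  37  36]
 [ 51  52  51  50  79 108 112 115 118 118 119 118 118 117 117 161 202 201
  201 201 201 200 200 200 199 200 199 171 119 161 171 115 115 113 129 144
  137 117  74  41  40  40  37  38]
 [ 53  52  53  51  53  53  59  70  78  77  77  77  78  77  78  78  81  81
   82  81  82  81  90 103 102 102 103  89  67  66  65  70  73  72  72  63
   42  40  38  39  39  40  38  38]]
[array([ 0.5896, -0.2303,  0.298 ])]
```

{"fn": "drive_tool", "kwargs": {"moves": [[[0,0,0],[0,0,0.025],0.085],[[0,0,0],[0,0,0.03],0.085],[[0,0,0],[0,0,0.025],0.06],[[0,0,0],[0,0,0.018],0.05],[[0,0,0],[0,0,0],0.04]]}}

```text
time: 2.68
eef_pos: [0.5888, -0.2302, 0.1985]
tcp_rot: [1.0, 0.022, -0.002, -0.001]
contact_force: [-1.1, 0.3, 0.6]
opening: 0.469
finger_force: 0.0
```

{"fn": "drive_tool", "kwargs": {"moves": [[[0,0,0],[0,0,0],0.034],[[0,0,0],[0,0,0],0.03],[[0,0,0],[0,0,0],0.027],[[0,0,0],[0,0,0],0.02],[[0,0,0],[0,0,0],0.0]], "grip_force": 40}}

```text
time: 3.3
eef_pos: [0.5904, -0.2301, 0.2014]
tcp_rot: [1.0, 0.023, 0.001, 0.0]
contact_force: [-0.5, 0.4, 3.5]
opening: 0.279
finger_force: 39.4
```

{"fn": "drive_tool", "kwargs": {"moves": [[[0,0,0],[0,0,0],0.0],[[0,0,0],[0,0,0],0.0]]}}

```text
time: 3.55
eef_pos: [0.5904, -0.2301, 0.2014]
tcp_rot: [1.0, 0.023, 0.001, 0.0]
contact_force: [0.0, -0.7, 5.3]
opening: 0.274
finger_force: 39.6
```

{"fn": "drive_tool", "kwargs": {"moves": [[[0,0,0],[0,0,-0.004],0.0],[[0,0,0],[0,0,-0.008],0.0],[[0,0,0],[0,0,-0.01],0.0],[[0,0,0],[0,0,-0.012],0.0],[[0,0,0],[0,0,-0.014],0.0]], "grip_force": 60}}

```text
time: 4.18
eef_pos: [0.5901, -0.2299, 0.2493]
tcp_rot: [1.0, 0.023, 0.0, 0.0]
contact_force: [-0.1, -0.5, -0.6]
opening: 0.276
finger_force: 59.1
```

{"fn": "drive_tool", "kwargs": {"moves": [[[0,0,0],[0,0,-0.02],0.0],[[0,0,0],[0,0,-0.03],0.0],[[0,0,0],[0,0,-0.03],0.0],[[0,0,0],[0,0,-0.02],0.0],[[0,0,0],[0,0,0],0.0]]}}

```text
time: 4.8
eef_pos: [0.5907, -0.2303, 0.3513]
tcp_rot: [1.0, 0.023, 0.002, 0.001]
contact_force: [-0.0, -0.4, -0.9]
opening: 0.272
finger_force: 59.0
```

Run:
```python
from m import *
import pickle
D={n:cam(n,n+'2.png') for n in('wrist','top','scene')}
pickle.dump(D,open('D2.pkl','wb'))
s=ctrl.get_state();print(s['eef_pos'],s['tcp_rot'],s['opening'])
X=s['eef_pos'];c=D['scene']
print(proj(c,[X+[0,0,.002-.165+z] for z in(0,.06,.12,.2)]))
print(proj(D['wrist'],[X+[0,0,.002-.165+z] for z in(0,.06,.12,.2)]))
p=proj(c,[X])[0].astype(int)
a=c['image'][p[1]-40:p[1]+80,p[0]-45:p[0]+45,::-1];print(p)
a=cv2.resize(a,(450,600),interpolation=cv2.INTER_CUBIC)
w=cv2.resize(D['wrist']['image'][:,:,::-1],(350,262));o=np.zeros((600,800,3),np.uint8);o[:,:450]=a;o[:262,450:]=w;cv2.imwrite('pics/c2.png',o)
```

```text
[ 0.58953025 -0.22965528  0.34658992] [ 9.99737214e-01  2.28795021e-02 -1.20511127e-03 -7.60300344e-04] 0.2697860736276586
[[180.50771046 212.4150914 ]
 [176.2322955  192.82686858]
 [171.52023017 171.21923872]
 [164.43580532 138.69557333]]
[[254.30921663 179.98292033]
 [254.36381447 197.36787381]
 [254.45244428 225.57457184]
 [254.71746214 309.80920988]]
[167 154]
```

View pics/c2.png

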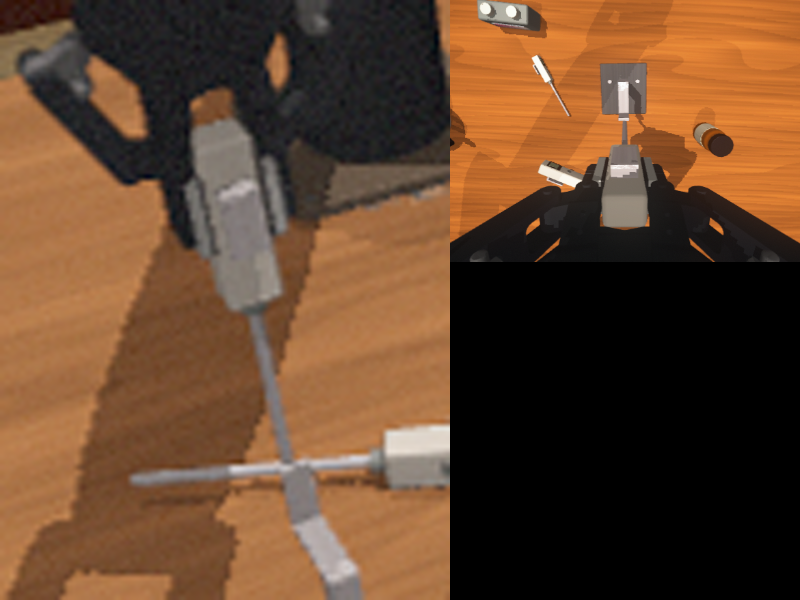

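The thermometer is held squarely between the pads, the clip is clear of the lip and the stem is in line with the handle. Its tip is just above and behind the hook, so I'll raise it more and then carry it over to the port.

{"fn": "drive_tool", "kwargs": {"moves": [[[0,0,0],[-0.004,0,-0.02],0.0],[[0,0,0],[-0.006,-0.015,-0.015],0.0],[[0,0,0],[0,-0.03,0],0.0],[[0,0,0],[0,-0.045,0],0.0],[[0,0,0],[0,-0.05,0],0.0]]}}

```text
time: 5.58
eef_pos: [0.5731, -0.0889, 0.385]
tcp_rot: [1.0, 0.022, 0.001, 0.0]
contact_force: [1.0, 0.5, -1.5]
opening: 0.273
finger_force: 59.0
```

{"fn": "drive_tool", "kwargs": {"moves": [[[0,0,0],[0,-0.05,0],0.0],[[0,0,0],[0,-0.05,0],0.0],[[0,0,0],[0,-0.05,0],0.0],[[0,0,0],[0,-0.05,0],0.0],[[0,0,0],[0,-0.05,0],0.0]]}}

```text
time: 6.2
eef_pos: [0.5613, 0.1614, 0.3852]
tcp_rot: [1.0, 0.023, 0.001, -0.0]
contact_force: [0.7, -0.5, -0.9]
opening: 0.274
finger_force: 59.0
```

{"fn": "drive_tool", "kwargs": {"moves": [[[0,0,0],[0,-0.042,0],0.0],[[0,0,0],[0,-0.03,0],0.0],[[0,0,0],[0,-0.015,0],0.0],[[0,0,0],[0,-0.005,0],0.0],[[0,0,0],[0,0,0],0.0]]}}

```text
time: 6.82
eef_pos: [0.558, 0.2506, 0.3836]
tcp_rot: [1.0, 0.023, 0.0, 0.0]
contact_force: [-0.6, -0.4, -0.9]
opening: 0.27
finger_force: 59.0
```

Run:
```python
from m import *
import pickle
D={n:cam(n,n+'3.png') for n in('wrist','top','scene')}
pickle.dump(D,open('D3.pkl','wb'))
s=ctrl.get_state();print(s['eef_pos'],s['tcp_rot'],s['opening'],s['qpos'])
X=s['eef_pos'];c=D['scene']
P=[X+[0,0,.002-.165+z] for z in(0,.06,.12,.2)]
for n in D: print(n,proj(D[n],P).round(1).tolist(),proj(D[n],[.558,.251,.13]).round(1))
a=c['image'][65:185,270:370,::-1]
a=cv2.resize(a,(500,600),interpolation=cv2.INTER_CUBIC)
w=cv2.resize(D['wrist']['image'][:300,150:350,::-1],(300,450));o=np.zeros((600,800,3),np.uint8);o[:,:500]=a;o[:450,500:]=w;cv2.imwrite('pics/c3.png',o)
```

```text
[0.55819097 0.25013921 0.38339604] [ 9.99753905e-01  2.21836157e-02 -1.65861882e-06  1.26202900e-04] 0.2742473905348185 [ 2.55673479e-01  7.74946022e-02  1.57328267e+00 -2.45573155e-04
  1.49087701e+00  1.78211855e+00]
wrist [[255.9, 179.1], [256.2, 196.9], [256.6, 226.1], [258.0, 315.3]] [[255.  162.5]]
top [[183.1, 192.8], [179.1, 188.8], [174.7, 184.5], [167.9, 177.8]] [[188.1 198. ]]
scene [[338.5, 140.4], [341.4, 121.3], [344.5, 100.6], [349.1, 70.1]] [[334.8 166.5]]
```

View pics/c3.png

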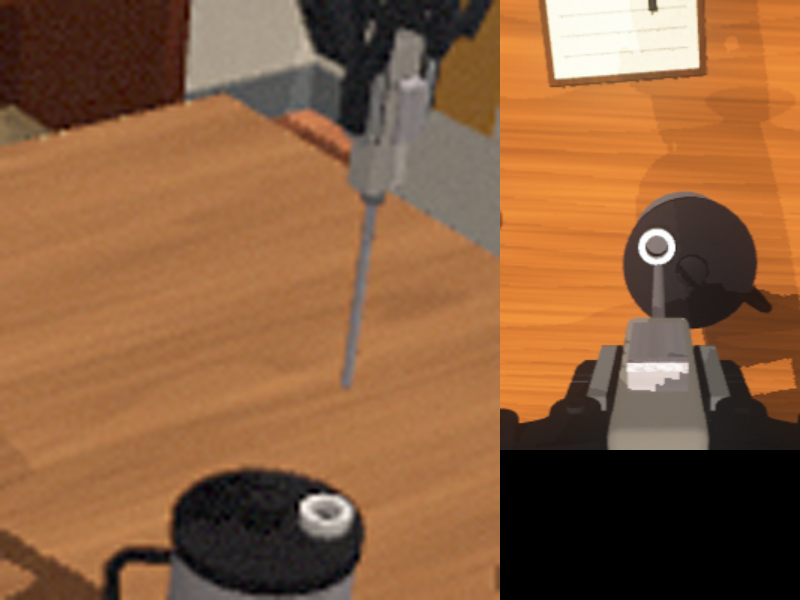

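The scene view shows the stem upright above the jug, tip at raw (339,142) and port at (335,167). In the wrist view the stem points straight at the collar, which is centred at about (254.7,164). I'll fit the axes and the mouth numerically.

```bash
cat > fit.py <<'E'
from m import *
np.set_printoptions(precision=4,suppress=True,linewidth=200)
def line(c,rows,x0,half=7,sign=-1,chan=0):
    # stem centre per row: weighted by contrast to local background in (R-B) saturation: stem is grey
    im=c['image'].astype(float);sat=im[:,:,0]-im[:,:,2];out=[]
    for r in rows:
        xc=x0(r);lo=int(round(xc))-half;w=sat[r,lo:lo+2*half+1]
        bg=np.median(np.r_[w[:3],w[-3:]]);d=np.clip(bg-w,0,None);d[d<.3*d.max()]=0
        out.append((np.sum(d*np.arange(lo,lo+2*half+1))/d.sum(),r,d.sum()))
    return np.array(out)
def axis(planes):
    # planes: list of (o,n) ; direction & point at given z
    (o1,n1),(o2,n2)=planes
    f=lambda z:np.linalg.solve(np.array([n1[:2],n2[:2]]),np.array([n1@o1-n1[2]*z,n2@o2-n2[2]*z]))
    return f
def plane(c,pts):
    k=np.polyfit(pts[:,1],pts[:,0],1);a,b=pts[0,1],pts[-1,1]
    o,d1=ray(c,(np.polyval(k,a),a));_,d2=ray(c,(np.polyval(k,b),b));n=np.cross(d1,d2);return o,n/np.linalg.norm(n)
def ring(c,uv,r):
    im=c['image'].astype(np.uint8);u,v=map(int,uv);m=np.zeros(im.shape[:2],np.uint8)
    m[v-r:v+r+1,u-r:u+r+1]=(im.min(2)>130)[v-r:v+r+1,u-r:u+r+1]
    cn=max(cv2.findContours(m,0,1)[0],key=len);return cv2.fitEllipse(cn)
E
python3 - <<'E'
from fit import *
import pickle
D=pickle.load(open('D3.pkl','rb'));s=D['scene'];w=D['wrist']
ls=line(s,range(108,140),lambda r:344.5-(r-106)*5.6/36)
print(ls[::6]);k=np.polyfit(ls[:,1],ls[:,0],1);print('res',(np.polyval(k,ls[:,1])-ls[:,0]).std())
lw=line(w,range(186,210),lambda r:255.5,half=9)
print(lw[::5])
f=axis([plane(s,ls),plane(w,lw)])
for z in(.13,.22,.34): print('axis',z,f(z))
print('ring w',ring(w,(254.7,164),14))
e=ring(w,(254.7,164),14);print('port wrist',onz(w,e[0],.13))
print('ring s',ring(s,(335,167),8))
print('port top old', onz(D['top'],(187.6,197.9),.13)); 
e=ring(D['top'],(187.6,198),8);print('top',e,onz(D['top'],e[0],.13))
print(w['image'][160:190:2,246:266,0])
E
```

```text
[[343.5457 108.     186.    ]
 [342.7494 114.     219.5   ]
 [341.797  120.     202.    ]
 [340.9071 126.     183.    ]
 [340.0188 132.     213.    ]
 [339.4711 138.     173.    ]]
res 0.0870947587359629
[[262.8333 186.      12.    ]
 [262.6667 191.      18.    ]
 [261.9608 196.      25.5   ]
 [262.     201.      18.5   ]
 [262.9333 206.      15.    ]]
axis 0.13 [0.5688 0.2431]
axis 0.22 [0.5661 0.2445]
axis 0.34 [0.5626 0.2463]
ring w ((254.09092712402344, 164.08438110351562), (23.717086791992188, 24.416522979736328), 75.55548095703125)
port wrist [0.556 0.252 0.13 ]
ring s ((334.8379211425781, 167.24171447753906), (7.214272975921631, 9.503417015075684), 104.84356689453125)
port top old [0.5583 0.253  0.13  ]
top ((187.5674591064453, 198.07623291015625), (8.423415184020996, 9.097933769226074), 72.40203094482422) [0.5577 0.253  0.13  ]
[[253 249 202 141 138 140 139 139 139 140 137 137 138 138 187 246 253 253 253 243]
 [243 152 138 136 139 139 139 140 139 136 136 137 137 137 137 184 245 253 253 249]
 [238 107 139 139 139 138 139 138 137 136 137 136 137 139 138 116 225 253 253 253]
 [2
[... 293 characters left out ...]
46 253 253 253 253 253 239  90  56]
 [ 81 189 249 253 253 253 253 253 253 253 253 253 253 253 245 160  94  51  56  63]
 [ 71  70  71  76 109 130 153 203 195 137 152 143  81  72  69  65  64  65  63  63]
 [ 70  69  69  68  68  68  98 128 127 124 118 109  89  66  65  64  64  63  64  63]
 [ 70  69  68  68  69  68  97 128 126 123 118 109  90  68  64  63  64  63  63  63]
 [ 70  68  67  68  67  71 101 129 126 124 118 109  91  68  63  63  64  63  62  62]
 [ 69  69  68  67  66  70 102 127 126 123 118 111  95  73  64  64  62  63  61  61]
 [ 69  68  67  67  66  71 101 128 126 125 118 111  95  73  63  63  61  61  61  61]
 [ 68  67  67  66  65  74 106 127 126 123 119 113  95  71  62  62  61  62  61  60]]
```

```bash
cat >> fit.py <<'E'
def lineb(c,rows,x0,half=9,th=.35,ch=0):
    im=c['image'].astype(float)[:,:,ch];out=[]
    for r in rows:
        lo=int(round(x0(r)))-half;w=im[r,lo:lo+2*half+1];bg=np.median(np.r_[w[:4],w[-4:]]);d=w-bg;m=np.percentile(d,90)*.5
        idx=np.flatnonzero(d>m);i,j=idx[0],idx[-1]
        a=i-(d[i]-m)/(d[i]-d[i-1]);b=j+(d[j]-m)/(d[j]-d[j+1]);out.append((lo+(a+b)/2,r,b-a))
    return np.array(out)
E
python3 - <<'E'
from fit import *
import pickle
D=pickle.load(open('D3.pkl','rb'));s=D['scene'];w=D['wrist']
ls=line(s,range(108,140),lambda r:344.5-(r-106)*5.6/36)
lw=lineb(w,range(179,210),lambda r:255.2);print(lw[::5])
f=axis([plane(s,ls),plane(w,lw)])
for z in(.13,.22,.34): print('axis',z,f(z))
# scene port: stem line tested at port; lateral diff in px
e=ring(s,(335,167),8)[0]
P=tri([ray(s,e),ray(w,ring(w,(254.7,164),14)[0])]);print('port tri s,w',P)
T=tri([ray(s,e),ray(D['top'],(187.6,198))]);print('port tri s,top',T)
print(s['image'][134:150,330:348].min(2))
E
```

```text
[[254.8167 179.       5.7667]
 [254.8938 184.       6.2533]
 [254.8334 189.       6.5249]
 [254.7835 194.       7.0057]
 [254.7229 199.       7.7543]
 [254.8286 204.       8.204 ]
 [252.1568 209.      13.8331]]
axis 0.13 [0.5608 0.2502]
axis 0.22 [0.5589 0.2509]
axis 0.34 [0.5565 0.2518]
port tri s,w [0.5558 0.2525 0.1255]
port tri s,top [0.558  0.2528 0.1268]
[[ 67  76  71  74  74  69  76  72  68  95 114  90  76  76  79  77  80  79]
 [ 74  72  72  76  73  69  75  75  68 100 121  80  71  79  76  79  80  74]
 [ 73  71  73  72  72  72  74  76  73 102 122  85  75  77  77  72  69  75]
 [ 69  73  66  71  71  76  74  78  77 101 111  87  77  71  70  72  73  70]
 [ 69  73  78  75  73  76  77  74  79 106 115  82  71  71  70  69  70  67]
 [ 74  76  81  76  79  77  74  73  83 109 103  76  73  71  70  73  71  67]
 [ 78  81  75  77  72  79  75  71  84 111  94  67  64  66  73  70  71  73]
 [ 75  78  76  74  74  75  72  69 102 114  86  72  67  75  71  71  74  73]
 [ 75  74  76  67  69  67  66  66  74  87  78  71  69  75  70  72  72  74]
 [ 72  72  69  69  65  63  69  67  72  69  71  77  71  75  76  74  73  74]
 [ 75  58  67  65  73  67  74  77  79  71  74  69  74  60  66  66  70  73]
 [ 70  71  74  71  76  75  68  73  69  66  69  67  69  72  75  75  73  75]
 [ 73  74  73  77  71  72  67  70  64  62  67  73  73  71  72  75  72  71]
 [ 72  76  71  66  69  68  68  73  71  70  70  76  71  70  76  80  75  76]
 [ 76  65  72  72  72  72  73  73  74  75  71  78  75  77  77  77  72  74]
 [ 73  70  72  74  73  70  74  68  71  75  73  72  74  75  72  67  74  72]]
```

{"fn": "drive_tool", "kwargs": {"moves": [[[0,0,0],[-0.001,-0.0015,0.015],0.0],[[0,0,0],[0,0,0.025],0.0],[[0,0,0],[0,0,0.02],0.0],[[0,0,0],[0,0,0.013],0.0],[[0,0,0],[0,0,0],0.0]]}}

```text
time: 7.6
eef_pos: [0.5564, 0.2523, 0.3086]
tcp_rot: [1.0, 0.023, -0.001, 0.0]
contact_force: [-0.3, -0.3, 0.3]
opening: 0.278
finger_force: 59.0
```

{"fn": "drive_tool", "kwargs": {"moves": [[[0,0,0],[0,0,0],0.0]]}}

```text
time: 7.72
eef_pos: [0.5573, 0.2527, 0.3113]
tcp_rot: [1.0, 0.023, 0.001, -0.0]
contact_force: [0.2, 0.9, -1.2]
opening: 0.275
finger_force: 59.0
```

Run:
```python
from fit import *
import pickle
D={n:cam(n,n+'4.png') for n in('wrist','top','scene')}
pickle.dump(D,open('D4.pkl','wb'))
s=ctrl.get_state();print(s['eef_pos'],s['tcp_rot'],s['opening'])
X=s['eef_pos']
P=[X+[0,0,.002-.165+z] for z in(0,.06,.12,.2)]
for n in D: print(n,proj(D[n],P).round(1).tolist(),proj(D[n],[.557,.2525,.13]).round(1))
c=D['scene'];a=cv2.resize(c['image'][100:180,305:365,::-1],(420,560),interpolation=cv2.INTER_CUBIC)
w=cv2.resize(D['wrist']['image'][120:220,205:305,::-1],(380,380),interpolation=cv2.INTER_CUBIC);t=cv2.resize(D['top']['image'][175:225,160:210,::-1],(220,220))
o=np.zeros((600,800,3),np.uint8);o[:560,:420]=a;o[:380,420:]=w;o[380:,420:640]=t;cv2.imwrite('pics/c4.png',o)
```

```text
[0.5574 0.2527 0.3117] [ 0.9997  0.0229  0.0011 -0.0003] 0.27528932393980693
wrist [[255.5, 179.6], [255.6, 197.5], [255.8, 226.8], [256.3, 316.6]] [[255.7 175.8]]
top [[186.6, 197.2], [183.0, 193.7], [179.1, 189.8], [173.1, 184.0]] [[187.7 198.3]]
scene [[335.9, 161.0], [338.6, 143.6], [341.4, 124.8], [345.6, 97.3]] [[335.  166.1]]
```

View pics/c4.png

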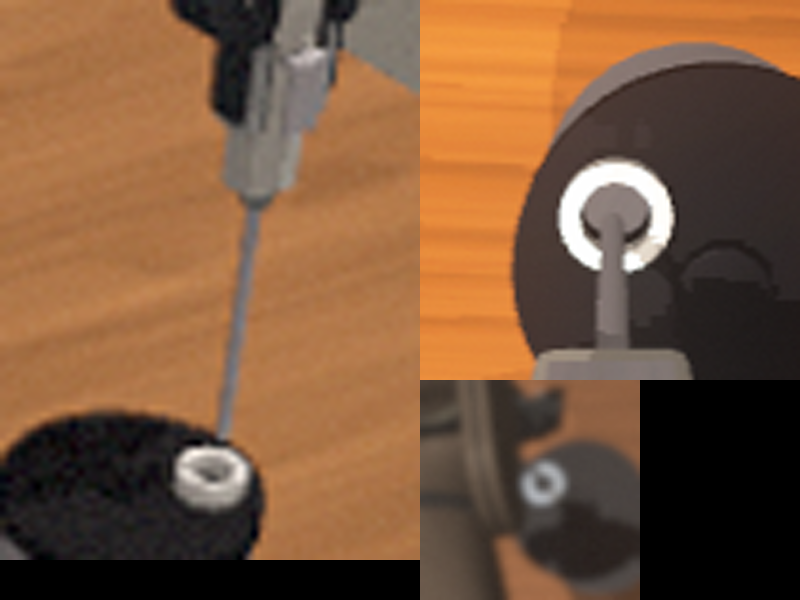

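The stem's tip is just over the mouth: in scene it is at raw (336.9,162) with the bore at (335.4,166.6), and in wrist the tip is at (255.5,178.4) with the bore at (256.6,176). I'll work out the offset by triangulating with the same cameras.

Run:
```python
from fit import *
import pickle
D=pickle.load(open('D4.pkl','rb'));s=D['scene'];w=D['wrist'];t=D['top']
x=lambda r:341.5-(r-130)*.143
ls=line(s,range(131,158),x,half=5);k=np.polyfit(ls[:,1],ls[:,0],1);print(ls[::6,:2],k,(np.polyval(k,ls[:,1])-ls[:,0]).std())
lw=lineb(w,range(194,208),lambda r:255.5);print(lw[::4])
f=axis([plane(s,ls),plane(w,lw)])
for z in(.13,.16,.25): print('axis',z,f(z))
es=ring(s,(335.2,167),8);ew=ring(w,(256,177),16);et=ring(t,(187.6,198),8);print(es,ew,et)
print('port s',onz(s,es[0],.13),'w',onz(w,ew[0],.13),'t',onz(t,et[0],.13))
print('tri',tri([ray(s,es[0]),ray(w,ew[0])]))
print(s['image'][154:176,326:346].min(2))
# scene-lateral comparison: vertical line thru port projected at rows 140,150
Xp=onz(s,es[0],.13);q=proj(s,[Xp+[0,0,h] for h in(.02,.06,.1)]);print('vert thru port',q,'stem at same rows',np.polyval(k,q[:,1]))
q=proj(w,[onz(w,ew[0],.13)+[0,0,h] for h in(.02,.05,.07)]);kw=np.polyfit(lw[:,1],lw[:,0],1);print('wrist',q,np.polyval(kw,q[:,1]))
```

```text
[[340.5505 131.    ]
 [339.8186 137.    ]
 [338.9043 143.    ]
 [338.0459 149.    ]
 [337.2609 155.    ]] [ -0.1403 359.0001] 0.07855220097407366
[[254.7672 194.       6.9906]
 [254.9329 198.       7.2992]
 [254.7693 202.       7.5948]
 [254.7543 206.       7.946 ]]
axis 0.13 [0.5589 0.2534]
axis 0.16 [0.5585 0.2534]
axis 0.25 [0.5574 0.2533]
((334.8720703125, 167.2210235595703), (7.254814624786377, 9.404914855957031), 106.92066955566406) ((255.91062927246094, 176.53927612304688), (27.149431228637695, 27.63252830505371), 86.31320190429688) ((187.8021697998047, 198.1796417236328), (7.098176002502441, 8.419307708740234), 42.77965545654297)
port s [0.5612 0.2488 0.13  ] w [0.5562 0.2522 0.13  ] t [0.5574 0.2522 0.13  ]
tri [0.5558 0.2526 0.1256]
[[ 73  73  74  73  72  72  76  75  72  76  76 106 120  84  77  72  76  79  78  79]
 [ 72  76  75  76  74  76  75  76  78  76  77 103 114  82  78  73  75  75  74  73]
 [ 74  73  75  78  71  76  71  72  76  74  81 106 104  75  74  75  71  77  70  72]
 [ 77  72  74  73  73  77  71  79  73  72  84 112  95  75  74  73  69  75  74  75]
 [ 78  75  76  
[... 1004 characters left out ...]
22 125 130 143 153 155 149 149 112  55  26  45  70  73  70]
 [ 33  25  32  25  44  77 124 133 135 142 145 149 119  65  26  37  48  71  74  76]
 [ 30  31  30  33  26  39  61  70  82 101  82  76  53  31  31  34  46  72  74  74]
 [ 31  34  29  36  38  25  22  27  32  46  38  35  31  35  25  14  47  73  72  73]
 [ 24  30  35  26  30  32  30  34  34  26  32  31  37  26  31  20  60  73  73  76]
 [ 30  34  37  27  34  25  37  36  26  29  29  31  33  34  32  13  56  77  73  74]]
vert thru port [[335.7079 161.6811]
 [337.4427 150.1777]
 [339.267  138.0729]] stem at same rows [336.3216 337.9351 339.633 ]
wrist [[255.9679 181.1465]
 [256.0694 189.3074]
 [256.1502 195.8087]] [254.8142 254.8206 254.8257]
```

The stem sits about 1.3 mm in x and 1.1 mm in y off the port axis, with its tip tilted about 1° toward +x. I'll correct both above the mouth and re-measure.

{"fn": "drive_tool", "kwargs": {"moves": [[[0,-0.008,0],[0.001,0.0005,0],0.0],[[0,-0.008,0],[0.001,0.0005,0],0.0],[[0,0,0],[0,0,0],0.0],[[0,0,0],[0,0,0],0.0]]}}

```text
time: 8.38
eef_pos: [0.559, 0.2517, 0.3102]
tcp_rot: [1.0, 0.023, -0.008, 0.0]
contact_force: [-0.4, -0.3, -1.0]
opening: 0.271
finger_force: 59.0
```

```bash
cat > chk.py <<'E'
from fit import *
import pickle,sys
n=sys.argv[1];r0,r1=int(sys.argv[2]),int(sys.argv[3])
D={c:cam(c,c+n+'.png') for c in('wrist','top','scene')};pickle.dump(D,open('D%s.pkl'%n,'wb'))
st=ctrl.get_state();print(st['eef_pos'],st['tcp_rot'],st['opening'])
s,w,t=D['scene'],D['wrist'],D['top']
x=lambda r:341.2-(r-126)*.143-(.143*0)
ls=line(s,range(r0,r1),lambda r:float(sys.argv[4])-(r-r0)*.143,half=5);k=np.polyfit(ls[:,1],ls[:,0],1);print(k,(np.polyval(k,ls[:,1])-ls[:,0]).std())
kk=None
lw=lineb(w,range(194,208),lambda r:255.5)
kw=np.polyfit(lw[:,1],lw[:,0],1);f=axis([plane(s,ls),plane(w,lw)])
for z in(.13,.16,.25): print('axis',z,f(z))
Xp=onz(s,(335.0,166.5),.13);q=proj(s,[Xp+[0,0,h] for h in(0,.02,.06,.1)]);print('scene vert thru port',q.round(2).tolist(),'stem',np.polyval(k,q[:,1]))
# lateral offset of stem from port axis in mm (image right)
print('port tri top/scene',tri([ray(s,(335.0,166.5)),ray(t,(187.7,198.0))]))
E
python3 chk.py 5 131 158 340.5
python3 - <<'E'
from fit import *
import pickle
D=pickle.load(open('D5.pkl','rb'));w=D['wrist']
print(ring(w,(256,177),16)); print(w['image'][162:196:2,242:272,0])
D0=pickle.load(open('D1.pkl','rb'));s=D0['scene']
# verticality reference: stand post right & left edges in undisturbed view
im=s['image'];print(im[232:276:6,186:206].min(2))
E
```

```text
[0.5589 0.2517 0.3103] [ 0.9997  0.0229 -0.008   0.0002] 0.2692494218159376
[ -0.1562 360.8799] 0.07225303886338447
axis 0.13 [0.5567 0.2524]
axis 0.16 [0.557  0.2523]
axis 0.25 [0.558 0.252]
scene vert thru port [[335.0, 166.5], [335.84, 160.97], [337.57, 149.48], [339.39, 137.39]] stem [334.8754 335.7397 337.5342 339.4222]
port tri top/scene [0.5579 0.2524 0.1294]
((254.82533264160156, 175.2610626220703), (27.130809783935547, 27.720972061157227), 92.34038543701172)
[[ 79  80  78  76  93 146 175 212 237 249 254 254 254 254 254 254 253 249 238 184 152 124  73  65  63  63  62  62  63  61]
 [ 77  75  93 147 212 249 254 254 254 254 254 254 254 254 254 254 254 254 254 254 254 250 204 125  82  62  61  61  62  61]
 [ 83 156 244 254 254 254 254 254 254 254 254 253 249 248 249 252 254 254 254 254 254 254 254 252 226 106  53  60  61  59]
 [180 249 254 254 254 254 254 251 208 149 145 145 145 144 142 139 142 146 194 248 254 254 254 254 254 250 179  53  59  60]
 [252 254 254 254 254 245 148 144 145 143 145 145 142 140 140 142 142 140 142 144 193 248 254 254 254 254 248 161  59  59]
 [254 254 254
[... 1428 characters left out ...]
2  62  61  60  61  60  58  52  41]]
[[ 99  92 116 119 122 119 121 123 103  75  75  72  81  75  76  79  70  73  71  67]
 [122 100  94 103 117 121 123 119 120 102  82  77  68  71  69  74  65  71  71  80]
 [ 81 118 125  95 102 120 121 124 120 122 107  78  73  74  73  73  67  68  67  67]
 [ 74  62 102 120 101  93 118 121 120 117 122 114  84  74  76  69  78  98  94  84]
 [ 72  77  67  91  93  91  95 117 123 128 118 123 123 101  93  91  94  88  87  79]
 [ 93  92  94  98  91  90  92  94 106 117 122 124 122 128 100  94  91  81  80  80]
 [ 61  67  63  91  93  96  98  87  90 106 122 123 122 122 121 108  96  84  83  80]
 [ 72  57  62  56  60  58  55  52  46  44  93 121 123 123 125 124 111  87  87  83]]
```

The stem is now in line with the port axis to within about 1 mm in both views. I'll lower it in stages.

{"fn": "drive_tool", "kwargs": {"moves": [[[0,0,0],[0.0001,0,0.006],0.0],[[0,0,0],[0.0002,0,0.01],0.0],[[0,0,0],[0.0002,0,0.01],0.0],[[0,0,0],[0.0001,0,0.006],0.0],[[0,0,0],[0,0,0],0.0]]}}

```text
time: 9.15
eef_pos: [0.5587, 0.2516, 0.2772]
tcp_rot: [1.0, 0.023, -0.009, 0.0]
contact_force: [-0.2, -0.5, -1.6]
opening: 0.273
finger_force: 59.0
```

```bash
python3 chk.py 6 142 162 338.9
python3 - <<'E'
from fit import *
import pickle
D=pickle.load(open('D6.pkl','rb'));w=D['wrist'];c=D['scene']
a=cv2.resize(c['image'][105:185,305:365,::-1],(420,560),interpolation=cv2.INTER_CUBIC)
b=cv2.resize(w['image'][120:220,205:305,::-1],(380,380),interpolation=cv2.INTER_CUBIC)
o=np.zeros((560,800,3),np.uint8);o[:,:420]=a;o[:380,420:]=b;cv2.imwrite('pics/c6.png',o)
E
```

```text
[0.5593 0.2517 0.2788] [ 0.9997  0.0229 -0.0076  0.0001] 0.2775699743285458
[ -0.205  368.2484] 0.5219139727509973
axis 0.13 [0.5528 0.2532]
axis 0.16 [0.5553 0.2527]
axis 0.25 [0.5629 0.2509]
scene vert thru port [[335.0, 166.5], [335.84, 160.97], [337.57, 149.48], [339.39, 137.39]] stem [334.1149 335.2493 337.6047 340.0829]
port tri top/scene [0.5579 0.2524 0.1294]
```

View pics/c6.png

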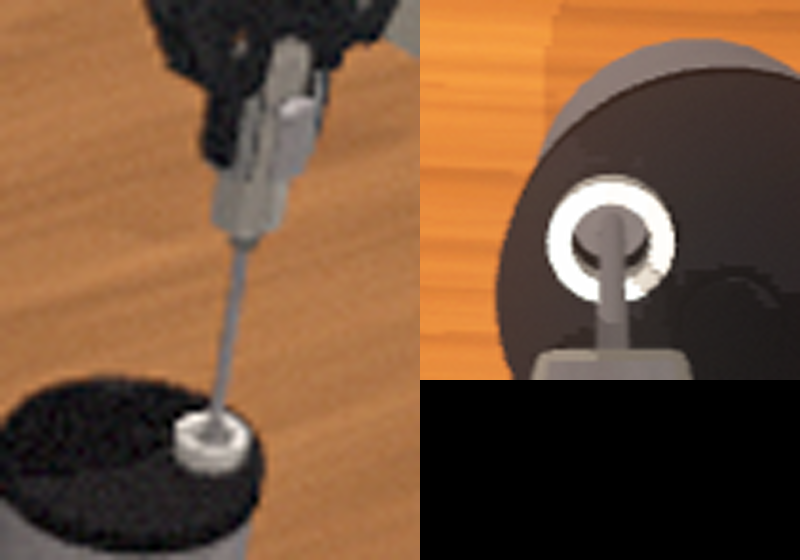

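In scene the stem enters the middle of the bore at about (335.5,166.5) raw. The wrist view shows it clear of the collar on both sides. Before going deeper I'll check the fore-aft centring from the tip's row.

Run:
```python
from fit import *
import pickle
D=pickle.load(open('D6.pkl','rb'));w=D['wrist'];s=D['scene']
print(w['image'][170:202,244:270,0])
im=w['image'];m=(im.min(2)>200).astype(np.uint8);m[:150]=0;m[205:]=0;m[:,:230]=0;m[:,285:]=0
cn=max(cv2.findContours(m,0,1)[0],key=len);h=cv2.convexHull(cn);e=cv2.fitEllipse(h);print(e)
X=onz(w,e[0],.13);print(X,proj(w,[X*[1,1,0]+[0,0,z] for z in(.11,.115,.12,.13,.14,.2)]))
ls=line(s,range(142,156),lambda r:338.9-(r-142)*.143,half=5);k=np.polyfit(ls[:,1],ls[:,0],1);print(k,np.polyval(k,[166.5,160.97,149.48,144]))
print(s['image'][156:174,326:346].min(2))
```

```text
[[148 179 214 250 254 254 254 254 254 254 254 254 254 254 254 254 254 254 254 251 209 147 119  71  61  60]
 [213 250 254 254 254 254 254 254 254 254 254 254 254 254 254 254 254 254 254 254 253 237 174 112  60  59]
 [250 254 254 254 254 254 254 254 254 254 254 254 254 254 254 254 254 254 254 254 254 254 246 159  88  52]
 [254 254 254 254 254 254 254 254 253 244 232 233 242 249 252 254 254 254 254 254 254 254 254 246 150  73]
 [254 254 254 254 254 254 251 212 155 152 147 147 147 150 173 232 252 254 254 254 254 254 254 252 228 104]
 [254 254 254 254 251 211 153 149 147 145 143 143 144 142 143 145 174 233 252 254 254 253 254 254 250 188]
 [254 254 254 249 181 147 145 146 145 142 136 131 127 133 142 143 145 147 196 249 254 254 254 254 254 249]
 [254 254 249 181 147 145 146 147 143 137 134 130 125 121 133 143 143 142 144 196 247 254 254 254 254 251]
 [254 251 210 147 144 146 147 145 141 136 134 130 125 117 125 144 143 142 142 144 234 254 254 254 254 254]
 [253 233 149 145 146 146 146 145 140 136 133 130 124 115 121 137 143 143 142 144 194 249 254 254 254 254]
 [250 189 145 144 145 146 144 
[... 3430 characters left out ...]
95 216 137  58  73  67  71  68  66]
 [ 27  18  35  29 152 166 152 145 109 110 114 133 176 216 121  55  66  71  69  74]
 [ 20  23  26  31 154 196 173 110  94 107 118 107 181 227 133  39  66  78  76  78]
 [ 16   0  20  31 121 170 200 170 138 142 137 148 212 209 110  22  56  73  76  79]
 [ 14  31  37  56 107 128 145 150 181 189 185 176 169 145  71  30  54  74  79  78]
 [ 33  33  31  18  90 119 125 132 143 150 153 152 152 108  53  31  45  71  72  82]
 [ 32  24  27  30  47  79 125 134 135 140 147 151 120  64  39  34  46  75  75  81]
 [ 35  34  34  32  14  35  61  78  81 101  87  72  55  29  24  31  40  71  74  73]
 [ 27  35  34  26  29  28  27  35  28  40  34  36  34  34  30  27  49  71  74  65]]
```

It is centred to within about 0.5 mm in both views. Now I'll lower it to half the stem.

{"fn": "drive_tool", "kwargs": {"moves": [[[0,0,0],[0.0001,0,0.006],0.0],[[0,0,0],[0.0002,0,0.011],0.0],[[0,0,0],[0.0002,0,0.013],0.0],[[0,0,0],[0.0001,0,0.009],0.0],[[0,0,0],[0.0001,0,0.004],0.0]]}}

```text
time: 9.93
eef_pos: [0.5586, 0.2515, 0.2339]
tcp_rot: [1.0, 0.023, -0.009, 0.0]
contact_force: [0.4, -0.4, 0.1]
opening: 0.276
finger_force: 59.0
```

{"fn": "drive_tool", "kwargs": {"moves": [[[0,0,0],[0,0,0.001],0.0],[[0,0,0],[0,0,0],0.0],[[0,0,0],[0,0,0],0.0],[[0,0,0],[0,0,0],0.0]]}}

```text
time: 10.42
eef_pos: [0.5592, 0.2517, 0.2347]
tcp_rot: [1.0, 0.023, -0.008, 0.0]
contact_force: [-0.7, 0.9, -1.1]
opening: 0.275
finger_force: 59.0
```

Run:
```python
from fit import *
import pickle
D={c:cam(c,c+'7.png') for c in('wrist','top','scene')};pickle.dump(D,open('D7.pkl','wb'))
st=ctrl.get_state();print(st['eef_pos'],st['tcp_rot'],st['contact_force'],np.abs(st['dq']).max())
w=D['wrist'];s=D['scene']
im=w['image'];m=(im.min(2)>200).astype(np.uint8);m[:150]=0;m[225:]=0;m[:,:225]=0;m[:,290:]=0
cn=max(cv2.findContours(m,0,1)[0],key=len);e=cv2.fitEllipse(cv2.convexHull(cn));print(e)
X=onz(w,e[0],.13);print(X,proj(w,[X*[1,1,0]+[0,0,z] for z in(.07,.13,.16,.19)]))
a=cv2.resize(s['image'][105:185,305:365,::-1],(420,560),interpolation=cv2.INTER_CUBIC)
b=cv2.resize(im[130:230,205:305,::-1],(380,380),interpolation=cv2.INTER_CUBIC)
o=np.zeros((560,800,3),np.uint8);o[:,:420]=a;o[:380,420:]=b;cv2.imwrite('pics/c7.png',o)
Q=[.557,.2523];print('scene mouth, shoulder(z=.19)',proj(s,[Q+[.13],Q+[.19]]))
print(s['image'][140:172,328:346].min(2))
```

```text
[0.5591 0.2517 0.2345] [ 0.9997  0.0229 -0.0079  0.0001] [ 0.1091 -0.6535 -1.3574] 0.002855670772989507
((254.3373565673828, 196.7836456298828), (32.136497497558594, 38.654579162597656), 78.7178955078125)
[0.5574 0.2526 0.13  ] [[254.459  178.1561]
 [254.3374 196.7836]
 [254.2517 209.8935]
 [254.1392 227.1244]]
scene mouth, shoulder(z=.19) [[334.9612 166.1677]
 [337.5246 149.1539]]
[[ 84  81  82  60  34  28  29  24  39  91 106  74 109 111 110 123 121 120]
 [ 82  78  81  77  51  29  23  24  52  97  89  89 113 107 112 119 124 125]
 [ 75  79  80  75  74  54  30  22  71 102  89  92 111 101 115 120 119 120]
 [ 73  66  77  73  68  72  78  86  92 102  78 107 114 106 119 124 121 108]
 [ 67  69  66  68  69  72 100 106  95  93 110 115 114 103 117 132  95  76]
 [ 66  72  75  71  71  80 103 106 103 105 117 118 118 108 126 123  84  73]
 [ 76  79  73  78  72  88 100 106 105 110 114 117 114 116 129 121  86  70]
 [ 74  75  73  77  70  88  99 103 101 111 116 115 113 112 132 120  81  75]
 [ 76  75  68  67  72  92 102 105 106 112 120 115 114 128 133 100  80  76]
 [ 69  68  72  74  69 101 102 105 103 11
[... 985 characters left out ...]
 73  67  72  74  72  71]
 [ 24  19  18  22  20  15  55 101 121  63  57  73  73  76  73  74  76  72]
 [ 25  32  19  77 146 152 172 126 142 178 114  57  68  70  74  67  65  73]
 [ 18  25 111 152 149 151 134 108 119 193 218 136  53  71  70  69  68  65]
 [ 22   5 119 133 127 144 111 105 120 133 174 218 125  59  71  72  71  77]
 [ 18  27 111 126 135 103  92 107 117 108 167 210 118  41  69  73  79  80]
 [ 24  34 108 158 200 173 118 135 133 149 197 196 101  33  55  74  79  78]
 [ 14  56 113 129 146 153 180 188 177 174 163 141  69  32  57  78  74  76]
 [ 16  30  88 117 125 133 140 150 151 150 150 115  55  31  49  73  77  75]
 [ 23  29  46  80 129 135 137 142 146 151 122  66  26  27  38  81  72  78]]
```

View pics/c7.png

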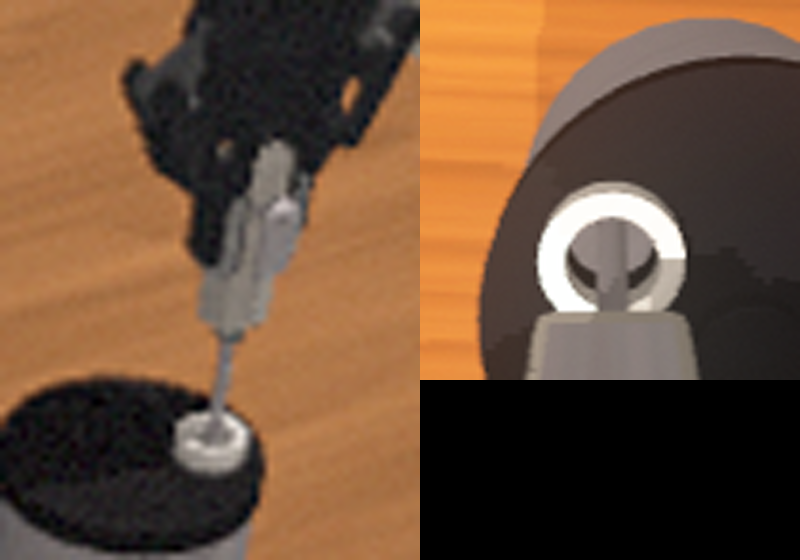

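The stem is in the middle of the bore in both pictures: wrist stem at x of about 255.5 against bore 255.3, scene stem at 335.2 against 335.0. About 60 mm is below the mouth, the arm is still and the jug has not moved. I'm handing in.

```bash
python3 -c "
from plant import ctrl
print(ctrl.sign_off())"
```

```text
the job is handed in; nothing more can be done
None
```

The job is handed in: the gripper holds the thermometer still and upright, centred in the port with about 60 mm of its stem below the mouth. No contact with the port or jug showed in the pictures or force readings, and the jug did not move.

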